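# Load the vial rack and close its retaining bar

## Task

The vial rack is pinned shut: draw the lock pin straight up out of the catch, hang it by its collar at the back of the rack's side notch, and then swing the retaining bar fully open. Stand every vial of the rack's own size (34 mm wide, 48 mm tall; three or four of them are on the bench) fully down in a well of its own, leaving the slimmer and taller look-alikes standing on the bench, and then swing the bar shut over the vials until it is home in its catch; the pin stays in the notch. Do not disturb the other things on the bench.

Things in the scene. Friction and masses are not known exactly. Their poses are not given: they have to be found in the camera images.
- rack: Fixed vial rack; origin: centre of its underside, z up. Its x runs along the row of wells, from hinge post (x -125 mm) to catch post (x 125 mm; 30 x 36 mm, top 60 mm up; stop cheek on its -y side to 73 mm). In the catch post's top is a vertical bore, 13 mm wide, 30 deep, holding the pin through the closed bar's eye. Grey well block 200 x 64 mm, top 24 mm up; base plate 290 x 78 x 6.
- well0 (a point): Centre of the floor of well 0 (rack x -75 mm, y 0), 8 mm above the bench. Round well, 38 mm wide with chamfered mouth, 16 mm deep (mouth at 24 mm); wells are 50 mm apart.
- well1 (a point): Centre of the floor of well 1 (rack x -25 mm, y 0), 8 mm above the bench. Round well, 38 mm wide with chamfered mouth, 16 mm deep (mouth at 24 mm); wells are 50 mm apart.
- well2 (a point): Centre of the floor of well 2 (rack x 25 mm, y 0), 8 mm above the bench. Round well, 38 mm wide with chamfered mouth, 16 mm deep (mouth at 24 mm); wells are 50 mm apart.
- well3 (a point): Centre of the floor of well 3 (rack x 75 mm, y 0), 8 mm above the bench. Round well, 38 mm wide with chamfered mouth, 16 mm deep (mouth at 24 mm); wells are 50 mm apart.
- notch (a point): Seat of the notch: level 8 mm plate on the catch post's -y side (rack axes), top (this point) 50 mm up, slot 14 mm wide along rack y, its back end 10 mm to +y of this point, open end 24 mm to -y, free below. Parked: shaft in slot, collar on the plate, its centre within 12 mm of here; may be lowered in from above. Fingers should close along rack x: the catch post is close on the +y side.
- pin: Lock pin, 50 g, origin at its lower tip, z up along it. Steel shaft 10 mm wide, 34 long, tapered tip; collar 24 mm wide, 4 thick (34 to 38 mm up); round black grip 14 mm wide, 34 long (38 to 72 mm up). Starts upright in the bore, collar on the bar, tip 37 mm above the bench; lifts out freely, clear after 40 mm.
- pin_collar (a point): Centre of the underside of the pin's collar, 34 mm above its tip.
- bar (a joint): Angle (rad) of the steel bar on its upright hinge: 0 closed (over the wells along rack +x; starts so, locked by the pin), grows swinging level to rack +y, stop at 1.75. Fully open: 1.2 or more; 1.55 leaves all wells free. Shut: under 0.05. Stays where left; 0.6 N at the knob. 16 mm wide, 61 to 71 mm up, eye 250 mm from hinge. Seated vials clear it by 5 mm; taller or unseated ones block it.
- bar_hinge (a point): Hinge axis of the bar, at the bar's underside (61 mm above the bench).
- bar_knob (a point): Middle of the bar's black upright knob: round, 14 mm wide, 34 mm tall (71 to 105 mm above the bench), 160 mm from the hinge axis on the bar's centre line; this point is 88 mm above the bench. Moves with the bar.
- vial1: Glass vial of the rack's size, with white screw cap of the same width: 34 mm wide, 48 mm tall, about 90 g, thick heavy base, standing upright on the bench. Origin: centre of its underside. May be absent.
- vial2: Glass vial of the rack's size, with white screw cap of the same width: 34 mm wide, 48 mm tall, about 90 g, thick heavy base, standing upright on the bench. Origin: centre of its underside. May be absent.
- vial3: Glass vial of the rack's size, with white screw cap of the same width: 34 mm wide, 48 mm tall, about 90 g, thick heavy base, standing upright on the bench. Origin: centre of its underside. May be absent.
- vial4: Glass vial of the rack's size, with white screw cap of the same width: 34 mm wide, 48 mm tall, about 90 g, thick heavy base, standing upright on the bench. Origin: centre of its underside. May be absent.
- slim1: Look-alike, too slim: 24 mm wide, 48 mm tall, same glass and white cap, standing on the bench; leave it there. Origin: centre of its underside.
- slim2: Look-alike, too slim: 24 mm wide, 48 mm tall, same glass and white cap, standing on the bench; leave it there. Origin: centre of its underside.
- tall1: Look-alike, too tall: 34 mm wide, 66 mm tall, same glass and white cap, standing on the bench; leave it there. Origin: centre of its underside.
- tape: Bystander: clear tape roll lying flat, 54 mm wide, 20 mm high, among the vials. Origin: centre of its underside.
- jar: Bystander: small glass jar with white cap, 48 mm wide, 55 mm tall, among the vials. Origin: centre of its underside.
- tipbox: Bystander: orange pipette-tip box, 85 x 120 x 65 mm, beyond the rack.
- pipette: Bystander: hand pipette lying on a flat rest, 240 mm long, far side of the bench.
- notes: Bystander: yellow pad of notes, 76 x 76 x 12 mm, near right.
There are look-alikes about, which are no part of the job. Leave any orange look-alike of the vial4 alone.

How it is judged:
By the outcome, as a careful person would: the job done as asked, in the order asked, and still so for the second after the job is handed in, with the robot touching nothing.
Of vial1, vial2, vial3, vial4 only 3 to 4 are there at a start; the rules pass over those that are not, and their reading is None.
At some moment in a run one of vial1, vial2, vial3, vial4 may be knocked a few centimetres aside while the robot is not near it.
It also fails if it takes over 200 s, if anything falls off the work surface, if the arm or the gripper's body presses on something with over 40 N, if the wrist force passes 120 N, or if a joint passes its speed limit or range.

## Robot

A 7-joint arm with a two-finger parallel gripper is mounted at the origin on the work surface. World frame = base frame: x ahead of the robot, y to its left, z up, the work surface at z = 0. Lengths are in m, angles in rad, forces in N, time in s.
With the tool pointing down it reaches from about 0.4 to 0.85 m from the base axis. Payload 4.5 kg.
Tool frame: the origin (TCP) lies midway between the tips of the shut fingers; the grasp point (between the pads) lies 19 mm behind it; z points along the fingers, y is the line along which they close (so a half turn about z gives the same grasp; the last joint's range is limited). The gripper opens to 88 mm and grips with 3 to 60 N. Pads are 18 mm wide; open, the fingers measure 123 mm over their backs; the gripper's body (75 mm by 187 mm) begins 45 mm behind the grasp point.
Start: joints at [0.034, 0.689, -0.195, 1.565, 0.157, 0.902, -0.215], TCP at [0.625, 0, 0.239] pointing down, gripper open.
Joint ranges: [-3.01, 3.01], [-0.46, 2.08], [-1.47, 1.51], [0.13, 2.56], [-1, 4.14], [0.04, 2.09], [-2.66, 2.66]. Speed limits (rad/s): [2.57, 2.57, 3.14, 3.14, 3.14, 3.14, 3.14].

## Interface

Orientations are given as a unit quaternion [w, x, y, z].
In Python, from cell import manip gives the robot as it stands.
- The arm moves only by the tool arm_command, never from a script. Its argument "series" is a list that holds one entry, the list of rows, each a list of 6 numbers: the shift along the tool's x, y, z normalised to -1 to 1, where 1 is 0.1 m, then the turn, a rotation vector about the tool's x, y, z normalised to -1 to 1, where 1 is 8 degrees. In form: [[[x, y, z, ax, ay, az], ...]]. A call has 1 to 5 rows; each row shifts and turns the commanded pose from where the row before left it, along the tool's axes as they then stand; what a row does not reach is not made up. A row lasts 1/8 s, in which the tool goes at most 62.5 mm and 10.7 degrees, less where a joint would pass 70% of its speed; a pose out of reach is approached as far as the arm can. A call with a number of a shift or a turn outside -1 to 1 is refused whole. A call with a gripper value outside its range is refused whole. "gripper" is the closure, from -1 (fully open) to 1 (shut), set as the call begins (left out, the last holds). The fingers move at their own pace and stop on an object; the grip force is fixed at half the most. Time passes only in rows, so rows that do not move let the fingers close. It gives the time, the measured TCP pose, the force, the opening and the grip force at its end, in the units of the state.
- manip.observe(): the state, without advancing time (a new reading comes with each control period).
- manip.snapshot(name): name is "scene" or "side" or "wrist"; returns (picture, depth): 384x512x3 uint8, red, green, blue; 384x512 float32, m along the optical axis (not along the pixel's ray), 0 where there is no reading.
- manip.camera_info(name): a dict with "fx", "fy", "cx", "cy" (pixels), "rvec" (rotation vector, rad) and "tvec" (3), from world to camera coordinates, as OpenCV has them. Camera axes: x right, y down, z forward; pixel columns grow to the right and rows downward; lengths in m; the calibration is good to about 2 mm. A picture is of the moment at which its call begins: read the wrist's pose just before it. camera_info takes no time and is no camera call; for the wrist camera it gives the pose at the moment of the call.
- manip.close_job(): hands the job in; it is judged then, once.
The state is a dict: "t": time; "joint_positions": joint angles; "dq": joint speeds; "effort": joint torques, N m; "tool_pos": TCP position; "eef_rot": TCP orientation; "ft_force": force on the tool from outside, world axes, zero at the start; "moment": the same for the moment, N m; "opening": opening from 0.0 (shut) to 1.0 (fully open); "grip_force": force on a finger pad.
Only numpy, scipy, OpenCV 4.12 (cv2) and the standard library are available. Lean on these libraries where they do the work, as an engineer would, in place of code of your own. Each camera call takes 0.05 s, during which the arm holds its last target. There are 200 camera calls.

## Working session

There is one attempt and no reset: what is moved stays moved. The work goes in short steps, Python scripts to look and compute and a tool call to move; the robot and the scene stay as the last step left them, time stands still between calls to the robot, and variables do not carry over. Pictures are saved under pics/ and viewed, at most 14 in all, crops included, and the job is handed in when it is done.

Besides the shell and the picture viewer there is one more tool, called after ">>>" as name(argument=value, ...) on one line, values as JSON. arm_command: Moves the arm, as the interface text tells. Its arguments: {"type":"object","properties":{"series":{"type":"array"},"gripper":{"type":"number"}},"required":["series"]}

```bash
ls; mkdir -p pics
python3 - <<'E'
from cell import manip
import cv2,numpy as np
print(manip.observe())
for n in("scene","side"):
    p,d=manip.snapshot(n); cv2.imwrite(f"pics/{n}0.png",p[:,:,::-1]); np.savez(f"{n}0.npz",p=p,d=d); print(n,manip.camera_info(n))
E
```

```text
pics
{'t': 0.0, 'joint_positions': array([ 0.03381122,  0.68997148, -0.19453923,  1.56631365,  0.15732489,
        0.90250854, -0.21509   ]), 'dq': array([ 0.00054039, -0.00121989,  0.00085042, -0.0003543 ,  0.00021141,
        0.00016526, -0.00106595]), 'effort': array([ 3.38560185e-04, -5.27571630e+01, -1.26686912e+00, -1.53434461e+01,
       -5.26333472e-02,  6.56995355e-03,  1.65937727e-04]), 'tool_pos': array([ 6.24381017e-01, -4.91310243e-05,  2.37926583e-01]), 'eef_rot': array([-5.88286561e-04,  7.07066054e-01,  7.07146930e-01, -6.84422897e-04]), 'ft_force': array([ 0.43886261, -0.50702929,  1.08055555]), 'moment': array([-0.01920866,  0.02757547,  0.02714433]), 'grip_force': 0.0, 'opening': 0.9998663349594878}
scene {'fx': 352.6012871912069, 'fy': 352.6012871912069, 'cx': 258.3553119861089, 'cy': 192.367641539943, 'rvec': array([ 1.61986733,  1.73572333, -0.84415946]), 'tvec': array([ 0.19893554, -0.25948532,  1.32948098])}
side {'fx': 443.92301964388355, 'fy': 443.92301964388355, 'cx': 258.43276607934405, 'cy': 186.8475444542531, 'rvec': array([ 2.07279187, -0.79887139,  0.40140193]), 'tvec': array([-0.52282677,  0.20928348,  1.22468187])}
```

View pics/scene0.png

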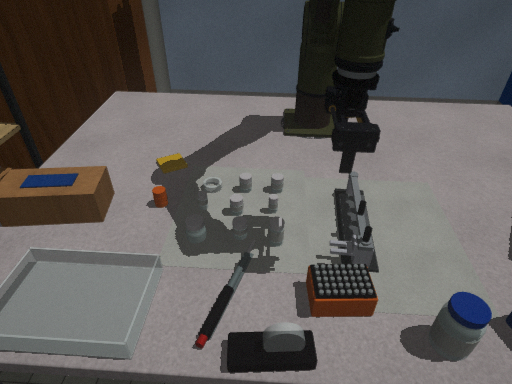

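View pics/side0.png

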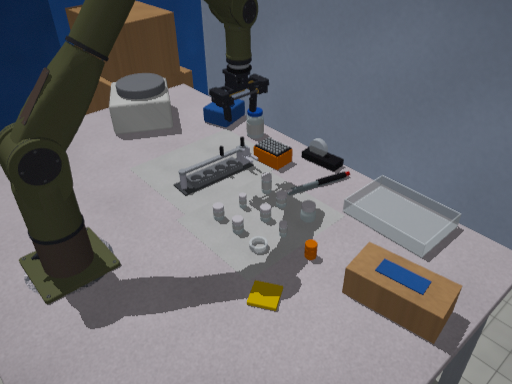

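```bash
cat > h.py <<'E'
import cv2,numpy as np
from cell import manip
def cam(n):
    c=manip.camera_info(n); R=cv2.Rodrigues(np.array(c["rvec"]))[0]
    return c,R,np.array(c["tvec"])
def ray(c,u,v,z):
    c,R,t=c; d=R.T@np.array([(u-c["cx"])/c["fx"],(v-c["cy"])/c["fy"],1]); o=-R.T@t
    return o+d*(z-o[2])/d[2]
def cloud(c,d):
    c,R,t=c; v,u=np.mgrid[:d.shape[0],:d.shape[1]]
    P=np.stack([(u-c["cx"])/c["fx"]*d,(v-c["cy"])/c["fy"]*d,d],-1)
    return (P-t)@R
def proj(c,p):
    c,R,t=c; q=R@np.array(p)+t; return q[0]/q[2]*c["fx"]+c["cx"],q[1]/q[2]*c["fy"]+c["cy"]
E
python3 - <<'E'
from h import *
for n,(y0,y1,x0,x1) in {"scene":(160,290,150,390),"side":(130,265,165,345)}.items():
    z=np.load(n+"0.npz"); p,d=z["p"],z["d"]
    cv2.imwrite(f"pics/{n}c.png",cv2.resize(p[y0:y1,x0:x1,::-1],None,fx=3.3 if n=="scene" else 4,fy=3.3 if n=="scene" else 4,interpolation=cv2.INTER_CUBIC))
    c=cam(n);P=cloud(c,d);P[d==0]=np.nan
    # blobs of height
    H=P[...,2]; m=((H>.035)&(H<.075)&(P[...,0]>.3)&(P[...,0]<1)&(abs(P[...,1])<.5)).astype(np.uint8)
    k,l,s,_=cv2.connectedComponentsWithStats(m)
    for i in range(1,k):
        if s[i,4]>15: q=P[l==i]; print(n,s[i],np.nanmedian(q,0).round(3),np.nanpercentile(q[:,2],95).round(3))
E
```

```text
scene [ 330  171   44   89 1143] [0.673 0.065 0.067] 0.073
scene [240 173  12  11 112] [ 0.439 -0.208  0.047] 0.05
scene [271 173  13  11 116] [ 0.434 -0.121  0.047] 0.05
scene [152 186  14  12 133] [ 0.517 -0.425  0.047] 0.049
scene [198 190   9  11  74] [ 0.522 -0.311  0.047] 0.049
scene [230 194  13  12 139] [ 0.536 -0.222  0.048] 0.05
scene [269 194   9  10  79] [ 0.523 -0.129  0.047] 0.049
scene [185 214  19  19 283] [ 0.635 -0.307  0.054] 0.056
scene [232 216  15  14 166] [ 0.62  -0.204  0.048] 0.05
scene [269 217  16  20 262] [ 0.64  -0.119  0.062] 0.067
scene [  43  251  118   99 1469] [ 0.88  -0.395  0.046] 0.051
scene [ 307  264   71   44 2682] [0.795 0.008 0.059] 0.066
scene [433 309  51  43 763] [0.887 0.177 0.056] 0.073
scene [263 327  43  24 649] [ 0.913 -0.102  0.058] 0.074
side [230  99  15  17 164] [0.9   0.352 0.062] 0.073
side [203 102  24  19 270] [0.796 0.386 0.064] 0.073
side [152 112  21  11 157] [0.614 0.484 0.056] 0.073
side [246 118  18  13 160] [0.839 0.173 0.056] 0.073
side [254 137  39  25 598] [ 0.765 -0.01   0.06 ] 0.067
side [309 141  19  15 178] [ 0.896 -0.109  0.056] 0.072
side [179 144  80  38 558] [0.598 0.066 0.067] 0.074
side [261 172  11  14 131] [ 0.623 -0.129  0.059] 0.069
side [344 175  75  48 572] [ 0.822 -0.408  0.046] 0.053
side [276 190  11   9  84] [ 0.609 -0.211  0.047] 0.051
side [239 192   8   8  52] [ 0.514 -0.135  0.046] 0.051
side [302 200  14  14 161] [ 0.622 -0.317  0.054] 0.058
side [213 202  11  11  98] [ 0.423 -0.129  0.047] 0.051
side [260 203  11  11  97] [ 0.525 -0.229  0.047] 0.051
side [232 215  12  11 106] [ 0.427 -0.215  0.048] 0.051
side [279 220   9   9  62] [ 0.512 -0.319  0.047] 0.051
side [305 239  13  13 129] [ 0.506 -0.432  0.048] 0.051
```

View pics/scenec.png

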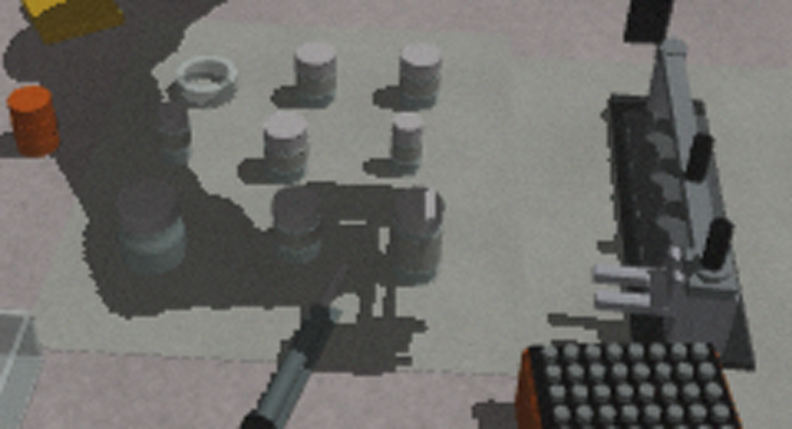

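View pics/sidec.png

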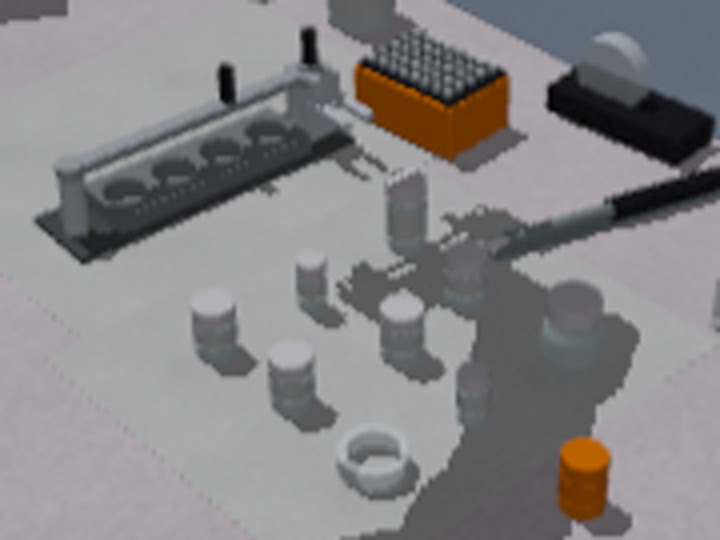

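Run:
```python
from h import *
p,d=manip.snapshot("wrist"); cv2.imwrite("pics/w0.png",p[:,:,::-1]); np.savez("w0.npz",p=p,d=d)
c=cam("wrist"); print(c[0], -c[1].T@c[2], c[1].T[:,2])
```

```text
{'fx': 288.8726929446172, 'fy': 288.8726929446172, 'cx': 259.3131892985482, 'cy': 188.1501470814648, 'rvec': array([-2.88443467e+00, -6.30863847e-04,  3.26941969e-03]), 'tvec': array([-0.62384871, -0.03435688,  0.39121523])} [0.62472228 0.06635979 0.38566231] [-0.00217404 -0.25433148 -0.96711466]
```

View pics/w0.png

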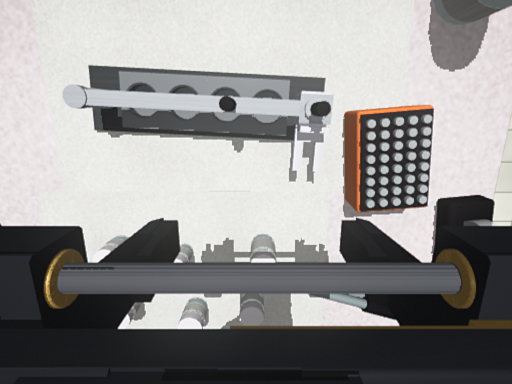

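Run:
```python
from h import *
z=np.load("w0.npz");p,d=z["p"],z["d"];c=cam("wrist");P=cloud(c,d);H=P[...,2]
for n,lo,hi in (("knob/pin",.1,.115),("bar",.066,.076)):
    m=((H>lo)&(H<hi)&(P[...,1]>.03)&(P[...,1]<.25)&(P[...,0]>.4)&(P[...,0]<.75)).astype(np.uint8)
    k,l,s,ce=cv2.connectedComponentsWithStats(m)
    for i in range(1,k):
        if s[i,4]>15:
            q=P[l==i];zz=np.median(q[:,2]);print(n,s[i],ce[i].round(1),q.mean(0).round(4),q.min(0).round(4),q.max(0).round(4))
            if n=="bar" and s[i,4]>500:
                r=cv2.fitLine(q[:,:2].astype(np.float32),cv2.DIST_HUBER,0,.01,.01).ravel();print(r,np.degrees(np.arctan2(r[1],r[0])))
# dark base plate outline
m=((H>.002)&(H<.012)&(P[...,1]>.05)&(P[...,1]<.25)&(P[...,0]>.4)&(P[...,0]<.75)&(p.max(-1)<90)).astype(np.uint8)
pts=P[m>0][:,:2].astype(np.float32); print("base",cv2.minAreaRect(pts))
# block
m=((H>.021)&(H<.027)&(P[...,1]>.05)&(P[...,1]<.25)&(P[...,0]>.4)&(P[...,0]<.75)); print("block",cv2.minAreaRect(P[m][:,:2].astype(np.float32)))
m=((H>.045)&(H<.055)&(P[...,1]>.0)&(P[...,1]<.25)&(P[...,0]>.6)&(P[...,0]<.75)); print("plate",cv2.minAreaRect(P[m][:,:2].astype(np.float32)))
```

```text
knob/pin [219  96  16  16 187] [226.2 103.5] [0.5934 0.0741 0.1066] [0.5866 0.0674 0.1006] [0.6001 0.0809 0.1087]
knob/pin [314 101  17  16 210] [322.3 108.6] [0.682  0.0696 0.1099] [0.6759 0.0629 0.1003] [0.6892 0.0763 0.1125]
bar [  62   84  272   41 4185] [192.8 102.5] [0.5553 0.076  0.073 ] [0.4207 0.0542 0.0661] [0.7005 0.0941 0.076 ]
[ 0.9987467  -0.05005033  0.55527025  0.07598911] -2.868871
bar [367 120   9   9  47] [371.3 124. ] [0.7446 0.0541 0.0669] [0.7402 0.0499 0.066 ] [0.7488 0.0583 0.0684]
bar [299 126  30   8 173] [313.6 129.3] [0.6814 0.0488 0.0742] [0.6667 0.045  0.0661] [0.697  0.0523 0.0759]
bar [367 132   9   9  47] [371.  135.7] [0.7455 0.0417 0.0669] [0.7413 0.0369 0.066 ] [0.7498 0.0457 0.0683]
base ((0.5405647158622742, 0.08569638431072235), (0.2553059756755829, 0.0705353170633316), 0.026310835033655167)
block ((0.5902501940727234, 0.07525020837783813), (0.06262505054473877, 0.31142139434814453), 87.3056869506836)
plate ((0.705029308795929, 0.04007863998413086), (0.08767887204885483, 0.08185941725969315), 84.10620880126953)
```

>>> arm_command(series=[[[0.35,0.29,0,0,0,0.35],[0.35,0.29,0,0,0,0],[0,0,0.4,0,0,0],[0,0,0.2,0,0,0],[0,0,0,0,0,0]]], gripper=0.0)

```text
t: 0.78
tool_pos: [0.6831, 0.0683, 0.1765]
eef_rot: [-0.001, 0.724, 0.69, -0.002]
ft_force: [1.0, -0.2, 0.2]
opening: 0.504
grip_force: 0.0
```

Run:
```python
from h import *
o=manip.observe();print(o["tool_pos"],o["eef_rot"],o["opening"])
z=np.load("w0.npz");p,d=z["p"],z["d"]
cv2.imwrite("pics/w0c.png",cv2.resize(p[80:195,270:350,::-1],None,fx=5,fy=5,interpolation=cv2.INTER_CUBIC))
```

```text
[0.6831436  0.06833885 0.17654384] [-0.00128302  0.72407169  0.68972073 -0.00196655] 0.5044965350712061
```

View pics/w0c.png

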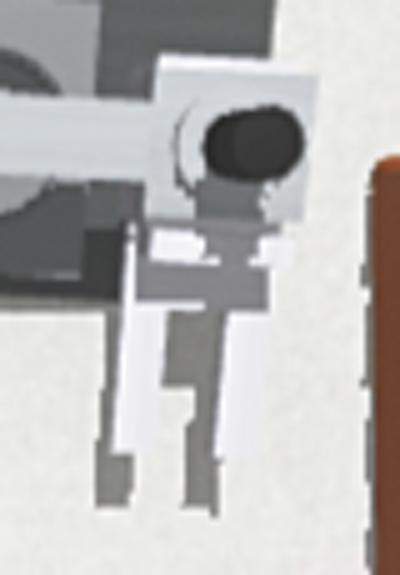

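Run:
```python
from h import *
c=({'fx':288.8726929446172,'fy':288.8726929446172,'cx':259.3131892985482,'cy':188.1501470814648},cv2.Rodrigues(np.array([-2.88443467e+00,-6.30863847e-04,3.26941969e-03]))[0],np.array([-0.62384871,-0.03435688,0.39121523]))
print("slot open end mid",ray(c,307,171,.05))
for uv,z in (((320.5,108.5),.09),((335-270+270,96),.06)): pass
print("pin top",ray(c,270+265/5,80+143/5,.109), "knob mid top",ray(c,228,104,.105),"hinge cap",ray(c,74,97,.071))
for q in ((155,57),(318,75),(302,222)): print("post corner",ray(c,270+q[0]/5,80+q[1]/5,.061))
for r in(130,140,145,150,160): print
c=cam("wrist");p,d=manip.snapshot("wrist");P=cloud(c,d);H=P[...,2]
m=((H>.095)&(H<.12)&(P[...,1]>.03)&(P[...,1]<.12)&(P[...,0]>.57)&(P[...,0]<.75)).astype(np.uint8)
k,l,s,ce=cv2.connectedComponentsWithStats(m)
for i in range(1,k):
    if s[i,4]>15: q=P[l==i];q=q[q[:,2]>.104];print(s[i],q.min(0).round(4),q.max(0).round(4),((q.min(0)+q.max(0))/2).round(4))
cv2.imwrite("pics/w1.png",p[:,:,::-1])
```

```text
slot open end mid [ 0.6803574  -0.00090003  0.05      ]
pin top [0.68287106 0.06956613 0.109     ] knob mid top [0.59485351 0.07374184 0.105     ] hinge cap [0.43100169 0.08162481 0.071     ]
post corner [0.66848663 0.08782623 0.061     ]
post corner [0.70351444 0.08416307 0.061     ]
post corner [0.70201882 0.05340018 0.061     ]
[137 186  23  20 331] [0.5861 0.0674 0.1042] [0.6001 0.0811 0.1084] [0.5931 0.0743 0.1063]
[251 186  18  22 312] [0.6761 0.0631 0.104 ] [0.6895 0.0765 0.1123] [0.6828 0.0698 0.1082]
```

>>> arm_command(series=[[[0.014,-0.004,0.4,0,0,0],[0,0,0.4,0,0,0],[0,0,0.14,0,0,0],[0,0,0,0,0,0],[0,0,0,0,0,0]]])

```text
t: 1.45
tool_pos: [0.6859, 0.0702, 0.0868]
eef_rot: [0.001, 0.724, 0.69, 0.002]
ft_force: [0.6, 0.3, -0.1]
opening: 0.5
grip_force: 0.0
```

>>> arm_command(series=[[[0,0,0,0,0,0],[0,0,0,0,0,0],[0,0,0,0,0,0],[0,0,0,0,0,0]]], gripper=1)

```text
t: 1.95
tool_pos: [0.6844, 0.07, 0.085]
eef_rot: [0.0, 0.724, 0.69, 0.0]
ft_force: [-1.3, -0.2, 0.7]
opening: 0.149
grip_force: 30.0
```

>>> arm_command(series=[[[0,0,-0.1,0,0,0],[0,0,-0.15,0,0,0],[0,0,-0.15,0,0,0],[0,0,-0.15,0,0,0],[0,0,0,0,0,0]]])

```text
t: 2.58
tool_pos: [0.6856, 0.0701, 0.1418]
eef_rot: [0.001, 0.724, 0.69, 0.001]
ft_force: [-0.3, -0.1, -0.5]
opening: 0.148
grip_force: 30.0
```

>>> arm_command(series=[[[-0.15,0,0,0,0,0],[-0.287,0,0,0,0,0],[0,0,0,0,0,0],[0,0,0,0,0,0]]])

```text
t: 3.08
tool_pos: [0.6819, 0.0267, 0.1393]
eef_rot: [-0.001, 0.724, 0.69, 0.0]
ft_force: [-0.1, 0.5, -0.9]
opening: 0.146
grip_force: 30.0
```

Run:
```python
from h import *
print(manip.observe()["tool_pos"])
p,d=manip.snapshot("wrist");a=p[100:300,130:390,::-1]
q,d2=manip.snapshot("side");b=q[100:220,160:320,::-1]
cv2.imwrite("pics/w2.png",np.hstack([cv2.resize(a,(520,400)),cv2.resize(b,(280,210),interpolation=2)[:,:] if 0 else cv2.copyMakeBorder(cv2.resize(b,(280,210),interpolation=2),0,190,0,0,0)]))
```

```text
[0.68191934 0.02669143 0.13927149]
```

View pics/w2.png

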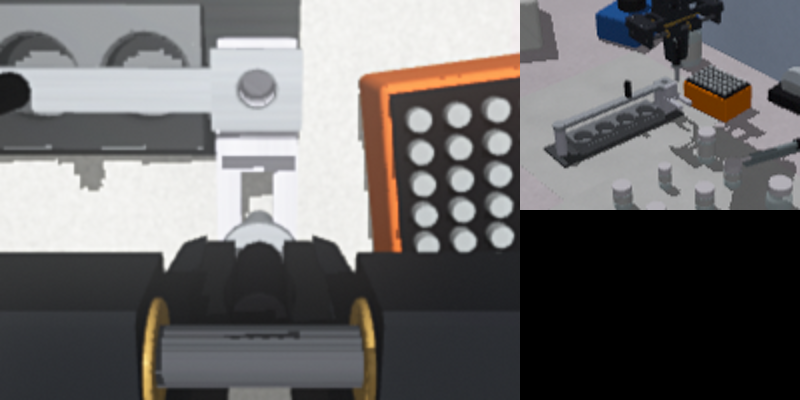

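Run:
```python
from h import *
c=cam("wrist");p,d=manip.snapshot("wrist");P=cloud(c,d)
print(manip.observe()["tool_pos"],"bore",ray(c,258,144,.071))
for r in (187,190,195,198,202,204):
    row=P[r,238:285]; 
    print(r,[ (238+i,int(1000*z)) for i,z in enumerate(row[:,2]) if 1][::2] if r in(190,198) else "", )
    ok=(row[:,2]>.04)&(row[:,2]<.06); i=np.where(ok)[0]
    j=np.argmax(np.diff(i)); L,R=i[j]+.5,i[j+1]-.5
    print("slot mid",ray(c,238+(L+R)/2,r,.05),R-L, "post/cheek rows")
col=P[150:205,248]; print([(150+i,int(1000*a[2]),round(a[1],3)) for i,a in enumerate(col)][::3])
```

```text
[0.68209425 0.02795043 0.13955508] bore [0.68284964 0.07156417 0.071     ]
187 
slot mid [0.6791781  0.03327567 0.05      ] 11.0 post/cheek rows
190 [(238, 3), (240, 52), (242, 51), (244, 52), (246, 51), (248, 51), (250, 48), (252, 1), (254, 1), (256, 1), (258, 2), (260, 2), (262, 1), (264, 2), (266, 2), (268, 51), (270, 52), (272, 51), (274, 52), (276, 52), (278, 51), (280, 2), (282, 2), (284, 2)]
slot mid [0.6811687  0.03054672 0.05      ] 16.0 post/cheek rows
195 
slot mid [0.68095697 0.02613197 0.05      ] 16.0 post/cheek rows
198 [(238, 3), (240, 52), (242, 51), (244, 52), (246, 50), (248, 51), (250, 49), (252, 2), (254, 2), (256, 1), (258, 2), (260, 2), (262, 0), (264, 2), (266, 2), (268, 50), (270, 51), (272, 50), (274, 52), (276, 52), (278, 51), (280, 3), (282, 1), (284, 2)]
slot mid [0.680829   0.02346376 0.05      ] 16.0 post/cheek rows
202 
slot mid [0.68065729 0.01988333 0.05      ] 16.0 post/cheek rows
204 
slot mid [0.68057096 0.01808325 0.05      ] 16.0 post/cheek rows
[(150, 72, np.float64(0.068)), (153, 72, np.float64(0.065)), (156, 72, np.float64(0.063)), (159, 72, np.float64(0.061)), (162, 72, np.float64(0.059)), (165, 73, np.float64(0.057)), (168, 62, np.float64(0.052)), (171, 74, np.float64(0.052)), (174, 74, np.float64(0.05)), (177, 75, np.float64(0.048)), (180, 51, np.float64(0.04)), (183, 51, np.float64(0.038)), (186, 50, np.float64(0.035)), (189, 51, np.float64(0.032)), (192, 51, np.float64(0.03)), (195, 51, np.float64(0.027)), (198, 51, np.float64(0.024)), (201, 50, np.float64(0.021)), (204, 52, np.float64(0.019))]
```

>>> arm_command(series=[[[-0.014,-0.011,0.25,0,0,0],[0,0,0.25,0,0,0],[0,0,0.15,0,0,0],[0,0,0.07,0,0,0],[0,0,0,0,0,0]]])

```text
t: 3.85
tool_pos: [0.6811, 0.0253, 0.0677]
eef_rot: [-0.0, 0.724, 0.69, 0.0]
ft_force: [-0.0, -0.2, -0.6]
opening: 0.148
grip_force: 30.0
```

>>> arm_command(series=[[[0,0,0.015,0,0,0],[0,0,0.01,0,0,0],[0,0,0,0,0,0],[0,0,0,0,0,0]]])

```text
t: 4.35
tool_pos: [0.6812, 0.025, 0.0654]
eef_rot: [0.0, 0.724, 0.69, 0.0]
ft_force: [0.7, 0.3, 0.6]
opening: 0.147
grip_force: 30.0
```

>>> arm_command(series=[[[0.025,0,0.01,0,0,0],[0,0,0.01,0,0,0],[0,0,0,0,0,0],[0,0,0,0,0,0]]])

```text
t: 4.85
tool_pos: [0.6813, 0.0279, 0.064]
eef_rot: [0.0, 0.724, 0.69, 0.0]
ft_force: [-1.8, 0.0, 4.9]
opening: 0.148
grip_force: 30.0
```

>>> arm_command(series=[[[0,0,0,0,0,0],[0,0,0,0,0,0],[0,0,0,0,0,0]]], gripper=0.3)

```text
t: 5.22
tool_pos: [0.6811, 0.0274, 0.063]
eef_rot: [-0.0, 0.724, 0.69, -0.0]
ft_force: [0.3, -0.8, 0.1]
opening: 0.345
grip_force: 0.0
```

>>> arm_command(series=[[[0,0,-0.2,0,0,0],[0,0,-0.4,0,0,0],[0,0,-0.4,0,0,0],[-0.4,0,0,0,0,0],[0,0,0,0,0,0]]])

```text
t: 5.85
tool_pos: [0.6796, -0.0181, 0.1653]
eef_rot: [0.002, 0.726, 0.687, -0.001]
ft_force: [-0.5, -0.0, 0.1]
opening: 0.35
grip_force: 0.0
```

Run:
```python
from h import *
c=cam("wrist");p,d=manip.snapshot("wrist");P=cloud(c,d);H=P[...,2]
cv2.imwrite("pics/w3.png",p[:,:,::-1])
m=((H>.08)&(H<.12)&(P[...,1]>.0)&(P[...,1]<.12)&(P[...,0]>.5)&(P[...,0]<.75)).astype(np.uint8)
k,l,s,ce=cv2.connectedComponentsWithStats(m)
for i in range(1,k):
    if s[i,4]>15: q=P[l==i];print(s[i],q.min(0).round(4),q.max(0).round(4),((q.min(0)+q.max(0))/2).round(4))
```

```text
[113  69  35  24 624] [0.5861 0.0671 0.08  ] [0.6004 0.0808 0.1088] [0.5933 0.0739 0.0944]
[249 130  18  19 263] [0.6742 0.0211 0.0806] [0.6873 0.0344 0.0914] [0.6807 0.0277 0.086 ]
```

View pics/w3.png

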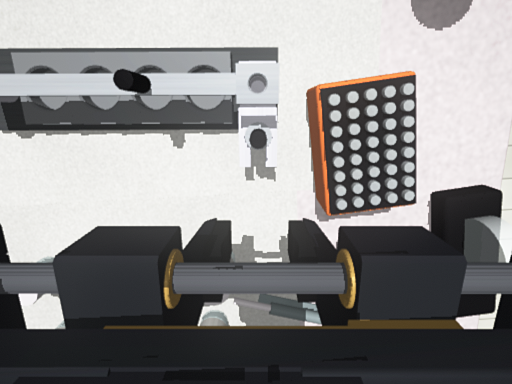

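>>> arm_command(series=[[[0.4,-0.45,0,0,0,0],[0.42,-0.45,0,0,0,0],[0,0,0,0,0,0],[0,0,0,0,0,0]]])

```text
t: 6.4
tool_pos: [0.594, 0.0745, 0.1638]
eef_rot: [0.0, 0.724, 0.69, 0.001]
ft_force: [0.3, -0.9, 0.9]
opening: 0.35
grip_force: 0.0
```

Down to TCP z≈0.082 and grip the knob.

>>> arm_command(series=[[[-0.005,-0.007,0.35,0,0,0],[0,0,0.35,0,0,0],[0,0,0.1,0,0,0],[0,0,0,0,0,0],[0,0,0,0,0,0]]])

```text
t: 7.02
tool_pos: [0.5939, 0.0733, 0.0845]
eef_rot: [0.001, 0.724, 0.689, 0.001]
ft_force: [-0.3, 0.4, 0.6]
opening: 0.352
grip_force: 0.0
```

>>> arm_command(series=[[[0,0,0,0,0,0],[0,0,0,0,0,0],[0,0,0,0,0,0]]], gripper=1)

```text
t: 7.4
tool_pos: [0.5932, 0.0734, 0.084]
eef_rot: [0.0, 0.724, 0.69, 0.001]
ft_force: [0.5, -1.0, 5.2]
opening: 0.148
grip_force: 30.0
```

>>> arm_command(series=[[[0.128,-0.005,0,0,0,0],[0.127,-0.015,0,0,0,0],[0,0,0,0,0,0]]])

```text
t: 7.78
tool_pos: [0.5924, 0.1004, 0.084]
eef_rot: [0.0, 0.723, 0.691, 0.001]
ft_force: [-0.2, -1.3, 4.8]
opening: 0.145
grip_force: 30.0
```

>>> arm_command(series=[[[0.248,-0.061,0,0,0,0],[0.2355,-0.1,0,0,0,0],[0.217,-0.136,0,0,0,0],[0.192,-0.169,0,0,0,0],[0,0,0,0,0,0]]])

```text
t: 8.4
tool_pos: [0.5511, 0.195, 0.084]
eef_rot: [-0.0, 0.722, 0.692, 0.004]
ft_force: [5.8, 3.1, -3.1]
opening: 0.152
grip_force: 30.0
```

>>> arm_command(series=[[[0.163,-0.197,0,0,0,0],[0.13,-0.22,0,0,0,0],[0.093,-0.238,0,0,0,0],[0.053,-0.25,0,0,0,0],[0.013,-0.256,0,0,0,0]]])

```text
t: 9.02
tool_pos: [0.4399, 0.2512, 0.0842]
eef_rot: [-0.002, 0.722, 0.692, 0.01]
ft_force: [3.4, 16.5, -4.4]
opening: 0.128
grip_force: 31.0
```

>>> arm_command(series=[[[0,0,0,0,0,0],[0,0,0,0,0,0]]])

```text
t: 9.28
tool_pos: [0.4385, 0.2515, 0.0841]
eef_rot: [-0.003, 0.722, 0.692, 0.008]
ft_force: [0.3, 17.9, -2.7]
opening: 0.128
grip_force: 31.2
```

>>> arm_command(series=[[[0,0,0,0,0,0],[0,0,0,0,0,0],[0,0,-0.3,0,0,0],[0,0,-0.4,0,0,0],[-0.5,0,0,0,0,0]]], gripper=0.2)

```text
t: 9.9
tool_pos: [0.4356, 0.1939, 0.1554]
eef_rot: [0.0, 0.723, 0.691, 0.004]
ft_force: [1.6, 0.0, -0.8]
opening: 0.393
grip_force: 0.0
```

>>> arm_command(series=[[[-0.5,0,-0.1,0,0,0],[0,0,0,0,0,0],[0,0,0,0,0,0]]])

```text
t: 10.28
tool_pos: [0.4311, 0.1408, 0.1632]
eef_rot: [0.0, 0.725, 0.689, -0.0]
ft_force: [0.7, 1.0, -0.0]
opening: 0.398
grip_force: 0.0
```

Run:
```python
from h import *
print(manip.observe()["tool_pos"])
c=cam("wrist");p,d=manip.snapshot("wrist");P=cloud(c,d);H=P[...,2]
cv2.imwrite("pics/w4.png",p[:,:,::-1])
m=((H>.085)&(H<.12)&(P[...,1]>.1)&(P[...,1]<.32)&(P[...,0]>.35)&(P[...,0]<.75)).astype(np.uint8)
k,l,s,ce=cv2.connectedComponentsWithStats(m)
for i in range(1,k):
    if s[i,4]>15: q=P[l==i];q=q[q[:,2]>.1];print(s[i],((q.min(0)+q.max(0))/2).round(4))
```

```text
[0.43107573 0.1407531  0.16315339]
[252  46  21  27 445] [0.4377 0.2419 0.1046]
```

View pics/w4.png

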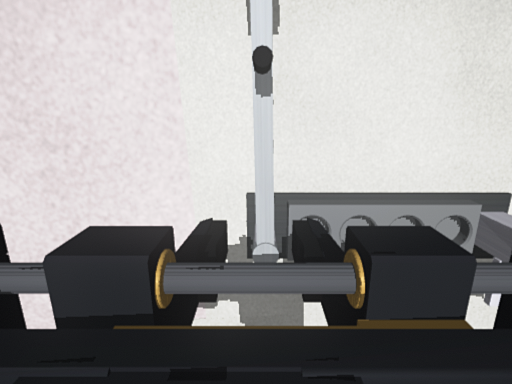

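>>> arm_command(series=[[[-0.5,0.2,-0.3,0,0,0],[-0.5,0.2,-0.3,0,0,0],[-0.55,0.2,-0.3,0,0,0],[-0.55,0.2,0,0,0,0],[-0.55,0.2,0,0,0,0]]], gripper=-0.36)

```text
t: 10.95
tool_pos: [0.5183, -0.1259, 0.252]
eef_rot: [0.0, 0.723, 0.691, 0.001]
ft_force: [1.7, 1.4, 0.2]
opening: 0.678
grip_force: 0.0
```

>>> arm_command(series=[[[-0.4,0,0,0,0,0],[0,0,0,0,0,0],[0,0,0,0,0,0]]])

```text
t: 11.32
tool_pos: [0.5155, -0.1635, 0.2514]
eef_rot: [-0.001, 0.723, 0.69, 0.0]
ft_force: [0.7, 1.1, 0.9]
opening: 0.677
grip_force: 0.0
```

```bash
cat > vials.py <<'E'
from h import *
import sys
def look(name="wrist",save=None):
    c=cam(name);p,d=manip.snapshot(name);P=cloud(c,d);H=P[...,2]
    if save: cv2.imwrite(save,p[:,:,::-1])
    m=((H>.041)&(H<.08)&(P[...,1]>-.4)&(P[...,1]<.04)&(P[...,0]>.35)&(P[...,0]<.7)&(d>0)).astype(np.uint8)
    k,l,s,ce=cv2.connectedComponentsWithStats(m)
    for i in range(1,k):
        if s[i,4]<15: continue
        q=P[l==i];z=np.percentile(q[:,2],90);q=q[q[:,2]>z-.006]
        ct=(q.min(0)+q.max(0))/2
        print(name,ce[i].round(0),"top %.3f"%z,"c",ct[:2].round(4),"w",np.ptp(q,axis=0)[:2].round(3))
if __name__=="__main__":
    print(manip.observe()["tool_pos"].round(4),manip.observe()["eef_rot"].round(3))
    look("wrist",sys.argv[1] if len(sys.argv)>1 else None)
    if len(sys.argv)>2: look("side")
E
python3 vials.py pics/w5.png
```

```text
[ 0.5155 -0.1635  0.2514] [-0.001  0.723  0.69   0.   ]
wrist [393.   7.] top 0.052 c [0.6675 0.0062] w [0.011 0.013]
wrist [415.   7.] top 0.052 c [0.6909 0.0051] w [0.011 0.013]
wrist [355. 126.] top 0.068 c [ 0.6276 -0.1172] w [0.033 0.033]
wrist [183. 135.] top 0.051 c [ 0.4252 -0.1197] w [0.033 0.032]
wrist [259. 139.] top 0.051 c [ 0.5157 -0.1275] w [0.023 0.023]
wrist [338. 196.] top 0.050 c [ 0.6122 -0.2035] w [0.033 0.032]
wrist [194. 204.] top 0.051 c [ 0.4296 -0.2071] w [0.033 0.033]
wrist [271. 212.] top 0.051 c [ 0.5279 -0.221 ] w [0.032 0.033]
```

View pics/w5.png

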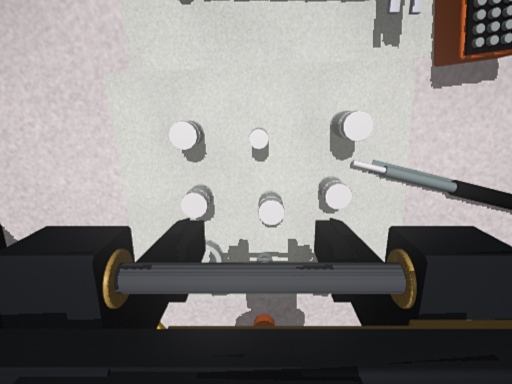

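Run:
```python
from h import *
o=manip.observe();print(o["joint_positions"].round(3))
c=cam("wrist");p,d=manip.snapshot("wrist");P=cloud(c,d);H=P[...,2]
m=(abs(P[...,0]-.6122)<.07)&(abs(P[...,1]+.2035)<.055)&(H>.006)&(H<.04)&(d>0)&(np.hypot(P[...,0]-.6122,P[...,1]+.2035)>.022)
q=P[m]
for x in np.arange(.55,.68,.01):
    s=q[abs(q[:,0]-x)<.005]
    if len(s): print(round(x,3),len(s),s[:,1].min().round(3),s[:,1].max().round(3),s[:,2].max().round(3))
# tape
```

```text
[ 0.347  0.563 -0.202  1.805  0.149  0.789  0.025]
0.64 28 -0.172 -0.165 0.019
0.65 46 -0.175 -0.166 0.018
0.66 45 -0.179 -0.169 0.018
0.67 46 -0.182 -0.172 0.019
```

>>> arm_command(series=[[[-0.18,0.5,0.3,0,0,0],[-0.17,0.485,0.4,0,0,0],[0,0,0.4,0,0,0],[0,0,0.2,0,0,0],[0,0,0,0,0,0]]], gripper=-0.16)

```text
t: 12.05
tool_pos: [0.6091, -0.2021, 0.1216]
eef_rot: [-0.002, 0.723, 0.691, -0.001]
ft_force: [-0.4, 0.0, 0.1]
opening: 0.58
grip_force: 0.0
```

>>> arm_command(series=[[[0,0,0,0,0,0]]])

```text
t: 12.18
tool_pos: [0.6109, -0.2035, 0.1245]
eef_rot: [0.001, 0.724, 0.69, 0.001]
ft_force: [0.4, 0.2, -0.1]
opening: 0.579
grip_force: 0.0
```

>>> arm_command(series=[[[0,0.013,0.4,0,0,0],[0,0,0.35,0,0,0],[0,0,0.27,0,0,0],[0,0,0,0,0,0],[0,0,0,0,0,0]]])

```text
t: 12.8
tool_pos: [0.6127, -0.2047, 0.0233]
eef_rot: [0.001, 0.724, 0.69, 0.001]
ft_force: [-0.3, -1.6, -0.0]
opening: 0.58
grip_force: 0.0
```

>>> arm_command(series=[[[0,0,0,0,0,0],[0,0,0,0,0,0],[0,0,0,0,0,0]]], gripper=1)

```text
t: 13.18
tool_pos: [0.6122, -0.2047, 0.0226]
eef_rot: [0.001, 0.724, 0.69, 0.001]
ft_force: [-0.3, -0.0, 7.7]
opening: 0.375
grip_force: 30.0
```

>>> arm_command(series=[[[0,0,-0.3,0,0,0],[0,0,-0.5,0,0,0],[0.3,-0.1,-0.5,0,0,0],[0.5,-0.15,-0.3,0,0,0],[0.5,-0.18,0,0,0,0]]])

```text
t: 13.8
tool_pos: [0.5761, -0.0714, 0.1841]
eef_rot: [0.002, 0.725, 0.689, 0.002]
ft_force: [0.2, 0.8, -1.4]
opening: 0.378
grip_force: 30.0
```

>>> arm_command(series=[[[0.5,0,0,0,0,0],[0,0,0,0,0,0],[0,0,0,0,0,0],[0,0,0,0,0,0]]])

```text
t: 14.3
tool_pos: [0.5769, -0.0247, 0.1811]
eef_rot: [0.0, 0.725, 0.689, -0.001]
ft_force: [-0.1, -0.6, -1.7]
opening: 0.377
grip_force: 30.0
```

```bash
cat > wells.py <<'E'
from h import *
import sys
print(manip.observe()["tool_pos"].round(4))
c=cam("wrist");p,d=manip.snapshot("wrist");P=cloud(c,d);H=P[...,2]
if len(sys.argv)>1: cv2.imwrite(sys.argv[1],p[:,:,::-1])
# block top pixels -> plane z=.024; holes = enclosed non-top regions
v,u=np.mgrid[:384,:512]
O=np.stack([ray(c,0,0,.024)]*0) if 0 else None
top=((abs(H-.025)<.004)&(P[...,1]>.0)&(P[...,1]<.16)&(P[...,0]>.4)&(P[...,0]<.72)).astype(np.uint8)
cs,h=cv2.findContours(top,cv2.RETR_CCOMP,cv2.CHAIN_APPROX_NONE)
for i,k in enumerate(cs):
    if h[0][i][3]>=0 and cv2.contourArea(k)>150:
        q=np.array([ray(c,a,b,.024)[:2] for a,b in k[:,0]],np.float32); (x,y),r=cv2.minEnclosingCircle(q)
        e=cv2.fitEllipse(q) if len(q)>5 else None
        print("hole px",k[:,0].mean(0).round(0),"circ",round(x,4),round(y,4),"r",round(r,4),"ell",np.round(e[0],4),np.round(e[1],4))
E
python3 wells.py pics/w6.png
```

```text
[ 0.5769 -0.0247  0.1811]
hole px [311.  77.] circ 0.6324 0.0718 r 0.0198 ell [0.6325 0.0718] [0.038  0.0384]
hole px [261.  77.] circ 0.5832 0.0744 r 0.02 ell [0.5829 0.0743] [0.0383 0.0385]
hole px [210.  77.] circ 0.5334 0.0768 r 0.0197 ell [0.5333 0.0768] [0.0381 0.0384]
hole px [160.  77.] circ 0.4836 0.0793 r 0.0197 ell [0.4836 0.0794] [0.0376 0.0384]
```

View pics/w6.png

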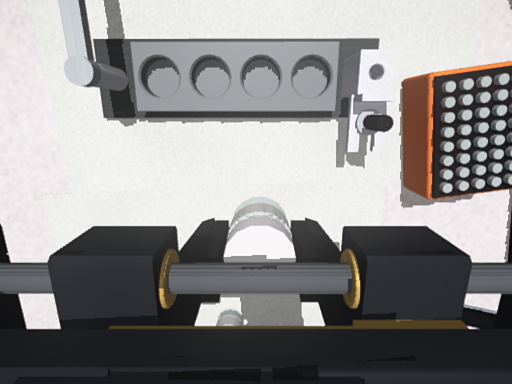

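>>> arm_command(series=[[[0.5,0.01,0.2,0,0,0],[0.48,0.003,0.3,0,0,0],[0,0,0.3,0,0,0],[0,0,0,0,0,0],[0,0,0,0,0,0]]])

```text
t: 14.98
tool_pos: [0.5839, 0.0735, 0.1021]
eef_rot: [0.001, 0.725, 0.689, 0.0]
ft_force: [-0.2, -0.2, -0.7]
opening: 0.379
grip_force: 30.0
```

>>> arm_command(series=[[[0,-0.008,0.2,0,0,0],[0,0,0.2,0,0,0],[0,0,0.15,0,0,0],[0,0,0,0,0,0],[0,0,0,0,0,0]]])

```text
t: 15.6
tool_pos: [0.5831, 0.0751, 0.0472]
eef_rot: [0.0, 0.724, 0.689, 0.001]
ft_force: [-0.5, 0.2, -0.9]
opening: 0.378
grip_force: 30.0
```

>>> arm_command(series=[[[0,0,0.06,0,0,0],[0,0,0.05,0,0,0],[0,0,0.04,0,0,0],[0,0,0,0,0,0]]])

```text
t: 16.1
tool_pos: [0.5822, 0.0752, 0.031]
eef_rot: [-0.0, 0.724, 0.69, -0.0]
ft_force: [0.0, -0.6, -0.8]
opening: 0.376
grip_force: 30.0
```

>>> arm_command(series=[[[0,0,0,0,0,0],[0,0,0,0,0,0],[0,0,0,0,0,0],[0,0,-0.2,0,0,0],[0,0,-0.4,0,0,0]]], gripper=-0.1)

```text
t: 16.73
tool_pos: [0.5815, 0.0751, 0.0919]
eef_rot: [-0.001, 0.724, 0.69, -0.001]
ft_force: [-0.2, -0.4, 0.3]
opening: 0.551
grip_force: 0.0
```

>>> arm_command(series=[[[0,0,-0.5,0,0,0],[-0.3,0,-0.3,0,0,0],[-0.5,0,0,0,0,0],[-0.5,0,0,0,0,0],[-0.3,0,0,0,0,0.1]]])

```text
t: 17.35
tool_pos: [0.5742, -0.0882, 0.173]
eef_rot: [0.001, 0.73, 0.683, -0.0]
ft_force: [0.0, 0.4, -0.1]
opening: 0.55
grip_force: 0.0
```

```bash
python3 wells.py
python3 - <<'E'
from h import *
c=cam("wrist");p,d=manip.snapshot("wrist");P=cloud(c,d);H=P[...,2]
m=(H>.035)&(H<.08)&(np.hypot(P[...,0]-.583,P[...,1]-.0743)<.024); q=P[m];print(np.percentile(q[:,2],[50,95]),((q.min(0)+q.max(0))/2).round(4))
o=manip.observe();print(o["tool_pos"],o["joint_positions"].round(2))
E
```

```text
[ 0.5742 -0.0882  0.173 ]
[0.04399906 0.05622677] [0.5812 0.0627 0.047 ]
[ 0.57398739 -0.09017748  0.17272784] [ 0.16  0.72 -0.15  1.77  0.17  0.67 -0.15]
```

>>> arm_command(series=[[[0,0,0,0,0,1],[0,0,0,0,0,1],[0,0,0,0,0,1],[0,0,0,0,0,1],[0,0,0,0,0,1]]])

```text
t: 18.08
tool_pos: [0.5749, -0.0824, 0.1724]
eef_rot: [-0.0, 0.92, 0.393, 0.001]
ft_force: [0.0, -0.5, -0.6]
opening: 0.548
grip_force: 0.0
```

>>> arm_command(series=[[[0,0,0,0,0,1],[0,0,0,0,0,1],[0,0,0,0,0,1],[0,0,0,0,0,1],[0,0,0,0,0,1]]])

```text
t: 18.7
tool_pos: [0.5749, -0.0823, 0.1722]
eef_rot: [-0.001, 0.998, 0.055, 0.001]
ft_force: [-0.8, -0.1, -1.3]
opening: 0.549
grip_force: 0.0
```

>>> arm_command(series=[[[0,0,0,0,0,1],[0,0,0,0,0,0.1],[0,0,0,0,0,0],[0,0,0,0,0,0]]])

```text
t: 19.2
tool_pos: [0.5746, -0.0842, 0.1715]
eef_rot: [-0.0, 1.0, -0.02, 0.0]
ft_force: [-0.4, -1.6, -0.1]
opening: 0.547
grip_force: 0.0
```

Run:
```python
from vials import *
from scipy.spatial.transform import Rotation as R
o=manip.observe();print(o["joint_positions"].round(2));print(R.from_quat(o["eef_rot"],scalar_first=True).as_matrix().round(3));print(o["tool_pos"])
look("wrist");look("side")
```

```text
[-0.1   0.74  0.29  1.78 -0.32  0.67 -1.24]
[[ 0.999 -0.04   0.   ]
 [-0.04  -0.999  0.001]
 [ 0.    -0.001 -1.   ]]
[ 0.57460833 -0.08417475  0.17154323]
wrist [136.  69.] top 0.064 c [0.68   0.0241] w [0.013 0.008]
wrist [495. 118.] top 0.057 c [ 0.626  -0.2981] w [0.042 0.026]
wrist [296. 124.] top 0.069 c [ 0.6277 -0.1168] w [0.033 0.034]
wrist [418. 192.] top 0.050 c [ 0.5574 -0.2373] w [0.033 0.033]
wrist [486. 229.] top 0.051 c [ 0.5154 -0.3104] w [0.023 0.025]
wrist [300. 235.] top 0.051 c [ 0.5155 -0.1212] w [0.022 0.01 ]
wrist [298. 311.] top 0.051 c [ 0.426  -0.1193] w [0.032 0.033]
side [250. 157.] top 0.059 c [0.6808 0.0216] w [0.022 0.033]
side [266. 178.] top 0.068 c [ 0.63   -0.1226] w [0.035 0.036]
side [242. 195.] top 0.050 c [ 0.5156 -0.1312] w [0.021 0.027]
side [308. 205.] top 0.058 c [ 0.627  -0.3112] w [0.041 0.048]
side [218. 206.] top 0.051 c [ 0.425 -0.124] w [0.033 0.03 ]
side [276. 205.] top 0.051 c [ 0.5588 -0.2411] w [0.035 0.034]
side [237. 219.] top 0.050 c [ 0.4304 -0.2105] w [0.034 0.034]
side [283. 223.] top 0.051 c [ 0.5168 -0.3159] w [0.023 0.024]
```

>>> arm_command(series=[[[-0.04,0.5,0,0,0,0.08],[-0.04,0.5,0,0,0,0],[-0.028,0.538,0.1,0,0,0],[0,0,0.3,0,0,0],[0,0,0.2,0,0,0]]])

```text
t: 19.92
tool_pos: [0.5554, -0.2386, 0.1102]
eef_rot: [-0.0, 1.0, -0.027, -0.0]
ft_force: [-0.0, 0.7, 0.0]
opening: 0.55
grip_force: 0.0
```

>>> arm_command(series=[[[0,0,0,0,0,0],[0,0,0,0,0,0]]])

```text
t: 20.18
tool_pos: [0.5566, -0.2379, 0.1121]
eef_rot: [0.0, 1.0, -0.026, 0.001]
ft_force: [0.5, -0.1, 1.1]
opening: 0.552
grip_force: 0.0
```

```bash
python3 vials.py pics/w7.png side|grep -v "0.6[0-9]*  "
```

```text
wrist [356.  99.] top 0.057 c [ 0.6261 -0.3071] w [0.043 0.043]
wrist [ 78. 111.] top 0.068 c [ 0.6281 -0.1175] w [0.033 0.034]
wrist [261. 198.] top 0.050 c [ 0.5574 -0.2378] w [0.034 0.034]
wrist [357. 239.] top 0.050 c [ 0.5169 -0.3116] w [0.02  0.018]
wrist [234. 322.] top 0.048 c [ 0.4431 -0.2081] w [0.007 0.024]
side [246. 157.] top 0.055 c [0.6724 0.0248] w [0.018 0.029]
side [263. 178.] top 0.067 c [ 0.6229 -0.1147] w [0.023 0.021]
side [242. 195.] top 0.051 c [ 0.5168 -0.1312] w [0.024 0.025]
side [308. 205.] top 0.058 c [ 0.6266 -0.3112] w [0.043 0.045]
side [218. 206.] top 0.050 c [ 0.4251 -0.1247] w [0.034 0.034]
side [276. 206.] top 0.051 c [ 0.5577 -0.2423] w [0.034 0.032]
side [237. 219.] top 0.050 c [ 0.4301 -0.2112] w [0.036 0.033]
side [283. 223.] top 0.050 c [ 0.5163 -0.3155] w [0.022 0.023]
```

D stands at (0.5575, −0.238), stable. Down and grip.

>>> arm_command(series=[[[0.009,0,0.35,0,0,0],[0,0,0.35,0,0,0],[0,0,0.2,0,0,0],[0,0,0,0,0,0],[0,0,0,0,0,0]]])

```text
t: 20.9
tool_pos: [0.5579, -0.2382, 0.0225]
eef_rot: [0.0, 1.0, -0.027, 0.001]
ft_force: [0.1, 0.1, 0.4]
opening: 0.552
grip_force: 0.0
```

>>> arm_command(series=[[[0,0,0,0,0,0],[0,0,0,0,0,0],[0,0,0,0,0,0]]], gripper=1)

```text
t: 21.28
tool_pos: [0.5578, -0.2382, 0.0224]
eef_rot: [0.0, 1.0, -0.027, 0.001]
ft_force: [-0.2, 0.4, 6.1]
opening: 0.373
grip_force: 30.0
```

>>> arm_command(series=[[[0,0,-0.3,0,0,0],[0,0,-0.5,0,0,0],[0.1,-0.3,-0.4,0,0,0],[0.1,-0.5,0,0,0,0],[0.1,-0.5,0,0,0,0]]])

```text
t: 21.9
tool_pos: [0.5943, -0.1081, 0.1421]
eef_rot: [-0.0, 1.0, -0.027, 0.001]
ft_force: [0.3, 0.2, -1.0]
opening: 0.375
grip_force: 30.0
```

>>> arm_command(series=[[[0.1,-0.5,0,0,0,0],[0.1,-0.5,0,0,0,0],[0.08,-0.5,0,0,0,0],[0,-0.3,0.1,0,0,0],[0,0,0.3,0,0,0]]])

```text
t: 22.52
tool_pos: [0.6325, 0.0741, 0.1018]
eef_rot: [-0.002, 1.0, -0.023, 0.001]
ft_force: [-0.6, -0.3, -1.2]
opening: 0.372
grip_force: 30.0
```

>>> arm_command(series=[[[0,0,0,0,0,0],[0,0,0,0,0,0]]])

```text
t: 22.78
tool_pos: [0.6317, 0.0678, 0.1021]
eef_rot: [0.0, 1.0, -0.027, 0.0]
ft_force: [0.4, -0.4, -0.4]
opening: 0.38
grip_force: 30.0
```

>>> arm_command(series=[[[0.006,-0.04,0.2,0,0,0],[0,0,0.2,0,0,0],[0,0,0.1,0,0,0],[0,0,0,0,0,0],[0,0,0,0,0,0]]])

```text
t: 23.4
tool_pos: [0.6326, 0.0725, 0.0516]
eef_rot: [0.0, 1.0, -0.027, 0.0]
ft_force: [0.5, -0.2, -0.7]
opening: 0.376
grip_force: 30.0
```

>>> arm_command(series=[[[0,0.006,0.07,0,0,0],[0,0,0.07,0,0,0],[0,0,0.06,0,0,0],[0,0,0,0,0,0]]])

```text
t: 23.9
tool_pos: [0.632, 0.0721, 0.0309]
eef_rot: [0.0, 1.0, -0.027, -0.0]
ft_force: [0.2, -0.3, -1.0]
opening: 0.377
grip_force: 30.0
```

>>> arm_command(series=[[[0,0,0,0,0,0],[0,0,0,0,0,0],[0,0,0,0,0,0],[0,0,-0.2,0,0,0],[0,0,-0.4,0,0,0]]], gripper=-0.1)

```text
t: 24.52
tool_pos: [0.6313, 0.0721, 0.0918]
eef_rot: [0.0, 1.0, -0.027, -0.001]
ft_force: [0.2, 1.4, -0.3]
opening: 0.551
grip_force: 0.0
```

>>> arm_command(series=[[[0,0,-0.5,0,0,0],[-0.4,0.4,0,0,0,0],[-0.5,0.5,0,0,0,0],[-0.5,0.5,0,0,0,0],[-0.5,0.5,0,0,0,0]]])

```text
t: 25.15
tool_pos: [0.4499, -0.0925, 0.1428]
eef_rot: [0.0, 1.0, -0.026, 0.001]
ft_force: [0.9, -1.0, -0.1]
opening: 0.547
grip_force: 0.0
```

>>> arm_command(series=[[[-0.05,0.12,0,0,0,0],[0,0,0.3,0,0,0],[0,0,0,0,0,0],[0,0,0,0,0,0]]])

```text
t: 25.65
tool_pos: [0.4461, -0.1024, 0.1121]
eef_rot: [-0.0, 1.0, -0.026, 0.001]
ft_force: [1.1, -0.6, 0.1]
opening: 0.551
grip_force: 0.0
```

```bash
python3 vials.py pics/w8.png side|grep -v "0.6[0-9]*  "
```

```text
wrist [292. 104.] top 0.050 c [ 0.5154 -0.1277] w [0.024 0.024]
wrist [396. 210.] top 0.050 c [ 0.433 -0.207] w [0.026 0.034]
wrist [284. 223.] top 0.050 c [ 0.4253 -0.1189] w [0.033 0.032]
side [250. 156.] top 0.070 c [0.6813 0.0207] w [0.017 0.014]
side [266. 178.] top 0.068 c [ 0.6298 -0.1201] w [0.036 0.033]
side [242. 195.] top 0.051 c [ 0.5162 -0.1333] w [0.023 0.023]
side [308. 205.] top 0.058 c [ 0.6257 -0.3113] w [0.043 0.045]
side [218. 206.] top 0.051 c [ 0.4251 -0.1242] w [0.033 0.033]
side [237. 219.] top 0.051 c [ 0.4294 -0.2108] w [0.036 0.039]
side [283. 223.] top 0.050 c [ 0.5149 -0.3155] w [0.023 0.023]
```

>>> arm_command(series=[[[-0.199,0.179,0,0,0,0],[0,0,0.3,0,0,0],[0,0,0,0,0,0],[0,0,0,0,0,0]]])

```text
t: 26.25
tool_pos: [0.4249, -0.1194, 0.0821]
eef_rot: [0.0, 1.0, -0.026, 0.0]
ft_force: [0.2, -0.5, 0.3]
opening: 0.55
grip_force: 0.0
```

>>> arm_command(series=[[[0.004,0,0.25,0,0,0],[0,0,0.25,0,0,0],[0,0,0.1,0,0,0],[0,0,0,0,0,0],[0,0,0,0,0,0]]])

```text
t: 26.88
tool_pos: [0.43, -0.1205, 0.029]
eef_rot: [-0.001, 1.0, -0.026, -0.004]
ft_force: [-0.0, 0.8, 0.0]
opening: 0.547
grip_force: 0.0
```

>>> arm_command(series=[[[0,0,0,0,0,0],[0,0,0,0,0,0],[0,0,0,0,0,0]]], gripper=1)

```text
t: 27.25
tool_pos: [0.4297, -0.1207, 0.0286]
eef_rot: [-0.001, 1.0, -0.027, -0.004]
ft_force: [1.1, 0.3, 6.7]
opening: 0.375
grip_force: 30.0
```

>>> arm_command(series=[[[0,0,-0.3,0,0,0],[0,0,-0.5,0,0,0],[0.3,-0.4,-0.4,0,0,0],[0.3,-0.5,0,0,0,0],[0.3,-0.5,0,0,0,0]]])

```text
t: 27.88
tool_pos: [0.5279, 0.0148, 0.1474]
eef_rot: [-0.001, 1.0, -0.027, -0.004]
ft_force: [1.3, -0.5, -0.5]
opening: 0.375
grip_force: 30.0
```

>>> arm_command(series=[[[0,0,0,0,0,0],[0,0,0,0,0,0]]])

```text
t: 28.12
tool_pos: [0.5261, 0.0126, 0.1465]
eef_rot: [-0.001, 1.0, -0.027, -0.005]
ft_force: [-0.7, -1.0, 0.0]
opening: 0.379
grip_force: 30.0
```

>>> arm_command(series=[[[0.05,-0.35,0,0,0,0],[0.032,-0.295,0.2,0,0,0],[0,0,0.2,0,0,0],[0,0,0,0,0,0],[0,0,0,0,0,0]]])

```text
t: 28.75
tool_pos: [0.5381, 0.0762, 0.1069]
eef_rot: [-0.001, 1.0, -0.027, -0.004]
ft_force: [0.6, -0.8, -1.1]
opening: 0.377
grip_force: 30.0
```

Run:
```python
from h import *
o=manip.observe();print(o["tool_pos"].round(4),o["eef_rot"].round(4))
c=cam("wrist");p,d=manip.snapshot("wrist");P=cloud(c,d);H=P[...,2];t=o["tool_pos"]
cv2.imwrite("pics/w9.png",p[:,:,::-1])
# held vial cap top, between fingers
m=(abs(P[...,0]-t[0])<.03)&(abs(P[...,1]-t[1])<.018)&(H>t[2]+.005)&(H<t[2]+.03)&(d>0)
q=P[m];print(len(q),q.min(0).round(4),q.max(0).round(4))
```

```text
[0.5381 0.0762 0.1069] [-0.0011  0.9996 -0.0274 -0.0045]
2992 [0.5314 0.0582 0.1119] [0.5508 0.0942 0.1368]
```

View pics/w9.png

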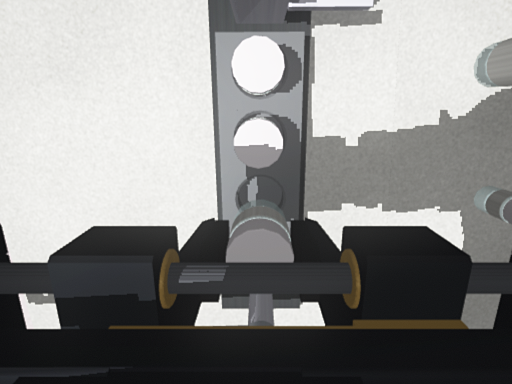

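>>> arm_command(series=[[[-0.004,-0.005,0.2,0,0,0],[0,0,0.2,0,0,0],[0,0,0.1,0,0,0],[0,0,0,0,0,0],[0,0,0,0,0,0]]])

```text
t: 29.42
tool_pos: [0.5381, 0.0776, 0.0576]
eef_rot: [-0.001, 1.0, -0.027, -0.004]
ft_force: [0.0, -0.0, -0.3]
opening: 0.373
grip_force: 30.0
```

>>> arm_command(series=[[[-0.003,0.007,0.07,0,0,0],[0,0,0.07,0,0,0],[0,0,0.05,0,0,0],[0,0,0.02,0,0,0],[0,0,0,0,0,0]]])

```text
t: 30.05
tool_pos: [0.5368, 0.0772, 0.0367]
eef_rot: [-0.002, 1.0, -0.027, -0.004]
ft_force: [-2.2, 0.2, 8.0]
opening: 0.376
grip_force: 30.0
```

>>> arm_command(series=[[[0,0,0,0,0,0],[0,0,0,0,0,0],[0,0,0,0,0,0],[0,0,-0.2,0,0,0],[0,0,-0.4,0,0,0]]], gripper=-0.1)

```text
t: 30.68
tool_pos: [0.5364, 0.0771, 0.0954]
eef_rot: [-0.001, 1.0, -0.027, -0.006]
ft_force: [-0.1, 1.0, 1.2]
opening: 0.548
grip_force: 0.0
```

>>> arm_command(series=[[[0,0,-0.5,-0.02,0.064,0],[-0.2,0.4,0,0,0,0],[-0.2,0.5,0,0,0,0],[-0.2,0.5,0,0,0,0],[-0.2,0.5,0,0,0,0]]])

```text
t: 31.3
tool_pos: [0.4474, -0.11, 0.146]
eef_rot: [0.0, 1.0, -0.026, 0.0]
ft_force: [0.3, -0.3, -0.5]
opening: 0.547
grip_force: 0.0
```

>>> arm_command(series=[[[-0.1,0.5,0,0,0,0],[0,0.4,0,0,0,0],[0,0,0.3,0,0,0],[0,0,0,0,0,0],[0,0,0,0,0,0]]])

```text
t: 31.92
tool_pos: [0.4333, -0.1975, 0.1163]
eef_rot: [-0.0, 1.0, -0.026, 0.0]
ft_force: [0.4, 0.7, -0.6]
opening: 0.55
grip_force: 0.0
```

```bash
python3 vials.py pics/w10.png side|grep -v "0.6[0-9]*  "
```

```text
wrist [415.  79.] top 0.050 c [ 0.5149 -0.3105] w [0.023 0.024]
wrist [158.  92.] top 0.050 c [ 0.5151 -0.128 ] w [0.023 0.024]
wrist [274. 201.] top 0.050 c [ 0.4292 -0.2073] w [0.034 0.033]
side [250. 156.] top 0.070 c [0.6796 0.0188] w [0.012 0.009]
side [267. 177.] top 0.068 c [ 0.6323 -0.1223] w [0.032 0.035]
side [308. 205.] top 0.058 c [ 0.6258 -0.3103] w [0.043 0.044]
side [237. 219.] top 0.050 c [ 0.4304 -0.211 ] w [0.036 0.032]
side [283. 223.] top 0.051 c [ 0.5159 -0.3144] w [0.023 0.025]
```

>>> arm_command(series=[[[-0.035,0.1,0,0,0,0],[0,0,0.35,0,0,0],[0,0,0.3,0,0,0],[0,0,0.2,0,0,0],[0,0,0,0,0,0]]])

```text
t: 32.65
tool_pos: [0.4285, -0.2082, 0.0304]
eef_rot: [-0.0, 1.0, -0.027, -0.001]
ft_force: [0.1, 0.2, 0.5]
opening: 0.55
grip_force: 0.0
```

>>> arm_command(series=[[[0,0,0,0,0,0],[0,0,0,0,0,0]]])

```text
t: 32.9
tool_pos: [0.4297, -0.2081, 0.0319]
eef_rot: [0.001, 1.0, -0.026, 0.001]
ft_force: [-1.6, 0.4, -0.4]
opening: 0.551
grip_force: 0.0
```

>>> arm_command(series=[[[-0.003,0,0.06,0,0,0],[0,0,0.04,0,0,0],[0,0,0,0,0,0]]])

```text
t: 33.28
tool_pos: [0.4287, -0.2076, 0.0206]
eef_rot: [-0.0, 1.0, -0.027, -0.0]
ft_force: [-0.4, 0.6, -0.4]
opening: 0.547
grip_force: 0.0
```

>>> arm_command(series=[[[0,0,0,0,0,0],[0,0,0,0,0,0],[0,0,0,0,0,0]]], gripper=1)

```text
t: 33.65
tool_pos: [0.4289, -0.2078, 0.021]
eef_rot: [0.0, 1.0, -0.027, 0.0]
ft_force: [0.7, -0.5, -0.9]
opening: 0.378
grip_force: 30.0
```

>>> arm_command(series=[[[0,0,-0.3,0,0,0],[0,0,-0.5,0,0,0],[0.1,-0.4,-0.4,0,0,0],[0.1,-0.5,0,0,0,0],[0.1,-0.5,0,0,0,0]]])

```text
t: 34.28
tool_pos: [0.4668, -0.0679, 0.1416]
eef_rot: [-0.0, 1.0, -0.027, 0.001]
ft_force: [0.3, 0.8, -1.6]
opening: 0.375
grip_force: 30.0
```

>>> arm_command(series=[[[0.05,-0.5,0,0,0,0],[0,0,0,0,0,0],[0,0,0,0,0,0]]])

```text
t: 34.65
tool_pos: [0.4737, -0.0203, 0.141]
eef_rot: [0.0, 1.0, -0.027, 0.0]
ft_force: [-0.1, -0.7, -1.2]
opening: 0.378
grip_force: 30.0
```

>>> arm_command(series=[[[0.022,-0.5,0,0,0,0],[0.02,-0.5,0.1,0,0,0],[0,0,0.3,0,0,0],[0,0,0,0,0,0],[0,0,0,0,0,0]]])

```text
t: 35.28
tool_pos: [0.4838, 0.0774, 0.1017]
eef_rot: [0.001, 1.0, -0.029, 0.0]
ft_force: [-0.1, 0.2, -0.7]
opening: 0.379
grip_force: 30.0
```

>>> arm_command(series=[[[-0.006,-0.015,0.2,0,0,0],[0,0,0.2,0,0,0],[0,0,0.1,0,0,0],[0,0,0,0,0,0],[0,0,0,0,0,0]]])

```text
t: 35.9
tool_pos: [0.4836, 0.0804, 0.0518]
eef_rot: [0.0, 1.0, -0.027, 0.001]
ft_force: [0.4, -0.1, -1.5]
opening: 0.379
grip_force: 30.0
```

>>> arm_command(series=[[[-0.002,0.009,0.07,0,0,0],[0,0,0.07,0,0,0],[0,0,0.06,0,0,0],[0,0,0.02,0,0,0],[0,0,0,0,0,0]]])

```text
t: 36.52
tool_pos: [0.4824, 0.0804, 0.029]
eef_rot: [-0.0, 1.0, -0.027, -0.0]
ft_force: [-0.3, 0.1, 1.2]
opening: 0.374
grip_force: 30.0
```

>>> arm_command(series=[[[0,0,0,0,0,0],[0,0,0,0,0,0],[0,0,0,0,0,0],[0,0,-0.2,0,0,0],[0,0,-0.4,0,0,0]]], gripper=-0.1)

```text
t: 37.15
tool_pos: [0.4819, 0.0803, 0.0887]
eef_rot: [0.0, 1.0, -0.027, -0.001]
ft_force: [-0.0, 1.2, -0.2]
opening: 0.546
grip_force: 0.0
```

>>> arm_command(series=[[[0,0,-0.5,0,0,0],[0,0,-0.5,0,0,0],[-0.1,0,0,0,0,0],[0,0,0,0,0,0]]], gripper=0.1)

```text
t: 37.65
tool_pos: [0.4712, 0.0815, 0.1884]
eef_rot: [-0.0, 1.0, -0.026, -0.001]
ft_force: [-0.9, -0.6, -1.1]
opening: 0.449
grip_force: 0.0
```

Run:
```python
from h import *
print(manip.observe()["tool_pos"].round(4))
for n in("wrist","scene","side"):
    c=cam(n);p,d=manip.snapshot(n);P=cloud(c,d);H=P[...,2]
    cv2.imwrite(f"pics/{n}11.png",p[:,:,::-1])
    for k,(x,y) in enumerate([(.4836,.0794),(.5333,.0768),(.583,.0743),(.6325,.0718)]):
        m=(H>.035)&(H<.08)&(np.hypot(P[...,0]-x,P[...,1]-y)<.021); q=P[m]
        if len(q): q2=q[q[:,2]>np.percentile(q[:,2],90)-.006];print(n,k,len(q),np.percentile(q[:,2],[70,90,98]).round(4),((q2.min(0)+q2.max(0))/2).round(4)[:2])
```

```text
[0.4712 0.0815 0.1884]
wrist 0 982 [0.058  0.0586 0.0591] [0.4827 0.0817]
wrist 1 1029 [0.058  0.0585 0.0591] [0.5317 0.0786]
wrist 2 1276 [0.0579 0.0585 0.059 ] [0.5812 0.0757]
wrist 3 789 [0.0575 0.0583 0.059 ] [0.6213 0.0732]
scene 0 150 [0.0563 0.0574 0.058 ] [0.4856 0.0794]
scene 1 172 [0.0562 0.0571 0.058 ] [0.5338 0.0767]
scene 2 195 [0.0559 0.057  0.0576] [0.5829 0.0742]
scene 3 192 [0.0564 0.0573 0.0581] [0.6333 0.0717]
side 0 90 [0.0559 0.0581 0.0594] [0.4824 0.0756]
side 1 88 [0.0562 0.0585 0.0593] [0.5338 0.0749]
side 2 82 [0.0559 0.0583 0.0592] [0.5832 0.0702]
side 3 80 [0.0564 0.0587 0.0613] [0.6314 0.0677]
```

View pics/wrist11.png

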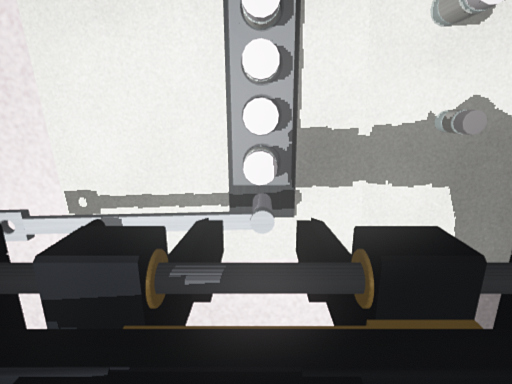

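>>> arm_command(series=[[[-0.15,-0.5,0,0,0,0],[-0.15,-0.5,0,0,0,0],[-0.12,-0.58,0,0,0,0],[0,0,0.3,0,0,0],[0,0,0,0,0,0]]])

```text
t: 38.42
tool_pos: [0.4374, 0.2408, 0.1568]
eef_rot: [0.001, 1.0, -0.026, -0.002]
ft_force: [0.4, -0.6, -0.2]
opening: 0.447
grip_force: 0.0
```

>>> arm_command(series=[[[0,0,0,0,0,0],[0,0,0,0,0,0]]])

```text
t: 38.67
tool_pos: [0.44, 0.2399, 0.1596]
eef_rot: [-0.0, 1.0, -0.028, 0.001]
ft_force: [0.1, -0.4, 0.6]
opening: 0.452
grip_force: 0.0
```

Run:
```python
from h import *
print(manip.observe()["tool_pos"].round(4))
for n in("wrist","scene"):
    c=cam(n);p,d=manip.snapshot(n);P=cloud(c,d);H=P[...,2]
    m=(H>.097)&(H<.112)&(np.hypot(P[...,0]-.4377,P[...,1]-.2419)<.02); q=P[m]
    if len(q): print(n,len(q),((q.min(0)+q.max(0))/2).round(4),np.ptp(q,axis=0).round(3))
```

```text
[0.44   0.2399 0.1596]
wrist 318 [0.4378 0.2423 0.103 ] [0.014 0.014 0.011]
scene 30 [0.4398 0.2399 0.1022] [0.016 0.014 0.009]
```

>>> arm_command(series=[[[-0.022,-0.02,0.3,0,0,0],[0,0,0.3,0,0,0],[0,0,0.15,0,0,0],[0,0,0,0,0,0],[0,0,0,0,0,0]]])

```text
t: 39.4
tool_pos: [0.4377, 0.243, 0.0846]
eef_rot: [-0.0, 1.0, -0.027, 0.001]
ft_force: [-0.1, -0.6, -0.5]
opening: 0.45
grip_force: 0.0
```

>>> arm_command(series=[[[0,0,0,0,0,0],[0,0,0,0,0,0],[0,0,0,0,0,0]]], gripper=1)

```text
t: 39.78
tool_pos: [0.4371, 0.241, 0.0842]
eef_rot: [0.001, 1.0, -0.027, 0.001]
ft_force: [0.6, -2.2, 1.8]
opening: 0.152
grip_force: 30.0
```

>>> arm_command(series=[[[0.255,0.013,0,0,0,0],[0.25,0.053,0,0,0,0],[0.238,0.093,0,0,0,0],[0,0,0,0,0,0]]])

```text
t: 40.28
tool_pos: [0.5112, 0.2214, 0.0841]
eef_rot: [0.001, 1.0, -0.028, 0.001]
ft_force: [-1.5, -3.1, 5.2]
opening: 0.148
grip_force: 30.0
```

```bash
cat > arc.py <<'E'
from h import *
import sys
o=manip.observe();t=o["tool_pos"];h=np.array([.4332,.0817]);yaw=-.0505
r=t[:2]-h;c,s=np.cos(yaw),np.sin(yaw);r=np.array([c*r[0]+s*r[1],-s*r[0]+c*r[1]])
f=np.arctan2(r[1],r[0]);print("radius",np.hypot(*r).round(4),"phi",f.round(3),o["ft_force"].round(1))
g=float(sys.argv[1]);n=int(sys.argv[2]);a=np.linspace(f,g,n+1)[1:];P=.1605*np.c_[np.cos(a),np.sin(a)]
D=np.diff(np.vstack([r,P]),axis=0);print(np.c_[D[:,0],-D[:,1]].round(4)*10)
E
python3 arc.py 0.6 4
```

```text
radius 0.16 phi 1.112 [-1.5 -3.1  5.2]
[[0.18  0.098]
 [0.163 0.124]
 [0.146 0.144]
 [0.126 0.162]]
```

>>> arm_command(series=[[[0.18,0.098,0,0,0,0],[0.163,0.124,0,0,0,0],[0.146,0.144,0,0,0,0],[0.126,0.162,0,0,0,0],[0,0,0,0,0,0]]])

```text
t: 40.9
tool_pos: [0.5731, 0.1662, 0.0842]
eef_rot: [-0.0, 1.0, -0.027, 0.004]
ft_force: [4.2, 3.1, -1.5]
opening: 0.15
grip_force: 30.0
```

```bash
python3 arc.py 0.1 4
```

```text
radius 0.1634 phi 0.594 [ 4.2  3.1 -1.5]
[[0.076 0.187]
 [0.079 0.182]
 [0.056 0.19 ]
 [0.032 0.195]]
```

>>> arm_command(series=[[[0.076,0.187,0,0,0,0],[0.079,0.182,0,0,0,0],[0.056,0.19,0,0,0,0],[0.032,0.195,0,0,0,0],[0,0,0,0,0,0]]])

```text
t: 41.52
tool_pos: [0.5949, 0.0874, 0.0842]
eef_rot: [0.002, 1.0, -0.028, 0.006]
ft_force: [10.8, 1.0, -7.2]
opening: 0.15
grip_force: 30.0
```

```bash
python3 arc.py 0.0 1
```

```text
radius 0.1618 phi 0.086 [10.8  1.  -7.2]
[[-0.007  0.139]]
```

Push the last 14 mm gently against the cheek.

>>> arm_command(series=[[[-0.005,0.07,0,0,0,0],[0,0.06,0,0,0,0],[0,0.02,0,0,0,0],[0,0,0,0,0,0]]])

```text
t: 42.02
tool_pos: [0.5944, 0.0742, 0.0842]
eef_rot: [0.001, 1.0, -0.027, 0.006]
ft_force: [11.1, 0.5, -10.3]
opening: 0.148
grip_force: 30.0
```

```bash
python3 arc.py 0.0 1
```

```text
radius 0.1614 phi 0.004 [ 11.1   0.5 -10.3]
[[-0.009  0.006]]
```

>>> arm_command(series=[[[0,0.02,0,0,0,0],[0,0,0,0,0,0],[0,0,0,0,0,0]]])

```text
t: 42.4
tool_pos: [0.5944, 0.0729, 0.0842]
eef_rot: [0.001, 1.0, -0.026, 0.006]
ft_force: [11.4, 1.3, -9.6]
opening: 0.148
grip_force: 30.0
```

>>> arm_command(series=[[[0,0,0,0,0,0],[0,0,0,0,0,0],[0,0,0,0,0,0],[0,0,-0.3,0,0,0],[0,0,-0.5,0,0,0]]], gripper=0.3)

```text
t: 43.02
tool_pos: [0.5863, 0.0737, 0.1634]
eef_rot: [0.0, 1.0, -0.027, -0.002]
ft_force: [1.1, 0.2, 1.7]
opening: 0.352
grip_force: 0.0
```

>>> arm_command(series=[[[-0.4,0,-0.4,0,0,0],[-0.4,0,-0.3,0,0,0],[0,0,0,0,0,0],[0,0,0,0,0,0]]])

```text
t: 43.52
tool_pos: [0.5084, 0.0783, 0.2339]
eef_rot: [-0.0, 1.0, -0.026, 0.0]
ft_force: [0.2, -0.6, 0.0]
opening: 0.353
grip_force: 0.0
```

Run:
```python
from h import *
p0={}
for n in("wrist","scene","side"):
    c=cam(n);p,d=manip.snapshot(n);P=cloud(c,d);H=P[...,2];p0[n]=p
    for k,(x,y,lo) in {"knob":(.5935,.074,.097),"pin":(.6807,.0277,.082)}.items():
        m=(H>lo)&(H<.115)&(np.hypot(P[...,0]-x,P[...,1]-y)<.03); q=P[m]
        if len(q): print(n,k,len(q),((q.min(0)+q.max(0))/2).round(4),np.ptp(q,axis=0).round(3))
a=cv2.resize(p0["wrist"][0:230],(512,230));b=cv2.resize(p0["scene"][150:290,140:400],(512,276),interpolation=2)
cv2.imwrite("pics/end.png",np.vstack([a,b])[:,:,::-1])
```

```text
wrist knob 194 [0.5925 0.0742 0.1042] [0.014 0.014 0.009]
scene knob 36 [0.5949 0.0721 0.1019] [0.015 0.012 0.009]
scene pin 37 [0.6823 0.0262 0.0861] [0.014 0.013 0.008]
side knob 16 [0.5934 0.0695 0.1033] [0.015 0.014 0.01 ]
side pin 12 [0.6805 0.023  0.0879] [0.014 0.016 0.012]
```

View pics/end.png

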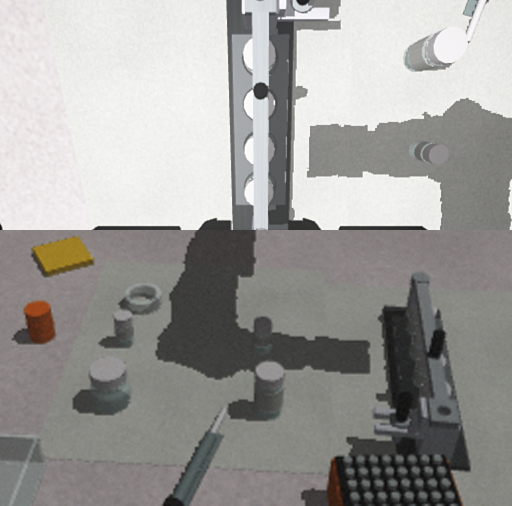

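```bash
python3 -c "
from cell import manip
print(manip.close_job())"
```

```text
the job is handed in; nothing more can be done
None
```

I handed the job in at about 44 s; no verdict came back. By the last camera check the pin hangs in the notch, four 34 mm vials are seated in their wells, the bar is shut (knob within about 1 mm of where it started), and the look-alikes and other things are where they stood.

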